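# Unscrew the red drain plug of the small bench bath

## Task

The red-plugged bench bath has been emptied and must air-dry: take the red plug by its crank knob, unscrew it a quarter turn anticlockwise (as seen from the front) until its thread lets go, draw it straight out of its port and lay it gently in the aluminium tray. Leave the blue plug of the other bath shut.

Things in the scene. Friction and masses are not known exactly. Their poses are not given: they have to be found in the camera images.
- red_knob (a point): Middle of the red plug's crank knob: red sleeve, 15 mm across, 36 mm long, parallel to the port axis, spinning freely on its pin (steel arm 24 mm to +x). Axes: x along the port into the bath; shut, z is up. Pinch it across from above. The port axis is 34 mm to its +y: shut, the knob is at 3 o'clock seen from the front, level with the axis.
- red_plug: Red plug, 120 g, axes as red_knob; origin on the port axis at the back of its 48 mm flange (6 mm thick), which shuts on the port's mouth. Nose 22 mm to +x; knob at (-36,-34,0) mm; knob upmost, it hangs 58 mm below the knob. Thread: knob turned anticlockwise (seen from the front) to 12 o'clock brings it out 6 mm; free to pull out at 75 to 105 degrees, stop at about 110; clear after 20 mm more.
- red_bath: Fixed open steel bath of the red plug, 110 x 130 x 117 mm, origin under its centre on the worktop, front (-x) towards the robot, turned a little; at the left or the right. Its round steel port, 56 mm across, stands 30 mm out of the front: level axis along the bath's x at y = 0, 70 mm above the worktop, mouth at x = -85 mm.
- tray: Fixed shallow open aluminium tray, 120 x 150 mm, 25 mm high, walls and floor about 4 mm thick; origin under its centre on the worktop, long side along its y.
- blue_plug: Blue plug of the same form in an equal bath beside: not to be moved. Origin and axes as for red_plug.
Things that resemble listed ones, but are neither listed nor needed, are in the scene too. Several things have the shape of the tray; the one meant has the colours described above.

How it is judged:
On the way, in this order (a step that is already met when the one before it is completed fails the run):
1. the red plug is unscrewed about a quarter turn (65 degrees or more) while it still sits in its port (angle between the z axis of red_plug and the z axis of red_bath, either way round above 1.13 rad and x of red_plug in the frame of red_bath above -0.105 m and horizontal distance between red_plug and red_bath below 0.107 m), for 0.1 s.
2. the red plug is drawn clear of the port (its flange 30 mm or more in front of the mouth) (x of red_plug in the frame of red_bath below -0.115 m), for 0.1 s.
At the end, for the whole second after the job is handed in: The red plug rests in the tray: its flange centre inside the tray's walls and less than 55 mm above the worktop, its knob's middle no more than 10 mm outside the tray's edge, moving slower than 30 mm/s; the blue plug is within 10 mm of where it was (x of red_plug in the frame of tray between -0.057 and 0.057 m and y of red_plug in the frame of tray between -0.072 and 0.072 m and x of red_knob in the frame of tray between -0.07 and 0.07 m and y of red_knob in the frame of tray between -0.085 and 0.085 m and height (world z) of red_plug below 0.055 m and linear speed of red_plug below 0.03 m/s and distance of blue_plug from where it was at the start of the episode below 0.01 m); the robot touches nothing.
It fails at once if the red plug is dropped from a height or thrown (faster than 1.2 m/s) (linear speed of red_plug above 1.2 m/s).
It fails at once if the blue plug is moved 10 mm or more, or turned by more than 20 degrees (distance of blue_plug from where it was at the start of the episode above 0.01 m or angle between blue_plug's own z axis and vertical above 0.35 rad).
It also fails if it takes over 45 s, if anything falls off the work surface, if the arm or the gripper's body presses on something with over 40 N, if the wrist force passes 120 N, or if a joint passes its speed limit or range.

## Robot

A 6-joint arm with a two-finger parallel gripper is mounted at the origin on a cart in front of the work surface, level with it; the furniture and walls round the work are solid. World frame = base frame: x ahead of the robot, y to its left, z up, the work surface at z = 0. Lengths are in m, angles in rad, forces in N, time in s.
With the tool pointing down it reaches from about 0.3 to 0.875 m from the base axis. Payload 4.2 kg.
Tool frame: the origin (TCP) lies between the finger pads; the fingertips stand 17 mm ahead of it and the grasp point (between the pads) lies 2 mm behind it; z points along the fingers, y is the line along which they close (so a half turn about z gives the same grasp; the last joint's range is limited). The gripper opens to 85 mm and grips with 20 to 120 N. Pads are 22 mm wide; open, the fingers measure 114 mm over their backs; the gripper's body (76 mm by 85 mm) begins 54 mm behind the grasp point. The pads swing forward as they close: fully open they stand 13 mm farther back than shut.
Start: joints at [-1.325, 0.32, 1.565, -0, 1.257, -0.02], TCP at [0.151, -0.555, 0.248] pointing down, gripper open.
Joint ranges: [-3.11, 3.11], [-0.84, 2.01], [0.21, 2.61], [-1.34, 4.49], [0.05, 2.63], [-2.56, 2.56]. Speed limits (rad/s): [2.57, 2.57, 3.14, 3.14, 3.14, 3.14].

## Interface

Orientations are given as a rotation vector (axis times angle).
In Python, from cell import * gives the robot as it stands. Calls block until the motion is done:
- goto(position, orientation): joint-space move of the TCP to a pose.
- movel(position, rotation=None, velocity=0.15): straight line of the TCP; rotation=None keeps the orientation; velocity is the mean speed in m/s.
- movej(angles): joint-space move.
- open_jaws() and gripper_close(effort=None): open the fingers fully, or close them until they stop; effort is the grip in N (None keeps the last).
- sleep(seconds).
- inverse_kinematics(position, orientation): joint angles nearest the present ones, or None.
- observe(): the state.
- grab_frame(name): name is "side" or "top" or "wrist"; returns the picture (480x640x3 uint8, red, green, blue); there is no depth.
- camera_info(name): a dict with "fx", "fy", "cx", "cy" (pixels), "dist" ([k1, k2, p1, p2, k3] as OpenCV has them; the pictures are not rectified), "extrinsics" (4x4, takes a point from world to camera coordinates). Camera axes: x right, y down, z forward; pixel columns grow to the right and rows downward; lengths in m; the calibration is good to about 2 mm. A picture is of the moment at which its call begins: read the wrist's pose just before it. camera_info takes no time and is no camera call; for the wrist camera it gives the pose at the moment of the call.
A pose or a line that the arm cannot do raises PlanningError and nothing moves.
- finish_job(): hands the job in; it is judged then, once.
Trained networks look in the newest picture that a camera, given by its name, has taken for a name from the list of things; names that differ only in an ending like _2 or _b are one class to them, and where a whole thing is asked for, a point or a joint stands for the part that bears it (a point fixed in the world has none). Each returns a list of dicts, best first, with "conf" (0 to 1); they miss things now and then, are a little off and sometimes report something else, mostly with a low value. They report only what shows in the picture. A call takes as long as a camera call. They do not tell look-alikes from the thing itself.
- find_in(query, camera): "pixel" ([column, row] in pixels, amid what is visible of it).
The state is a dict: "time": time; "qpos": joint angles; "dq": joint speeds; "tau": joint torques, N m; "ee_pos": TCP position; "tool_rot": TCP orientation; "ft_force": force on the tool from outside, world axes, zero at the start; "moment": the same for the moment, N m; "gripper_width": finger opening in m; "gripper_force": force on a finger pad.
Only numpy, scipy, OpenCV 4.12 (cv2) and the standard library are available. Lean on these libraries where they do the work, as an engineer would, in place of code of your own. Each camera call takes 0.05 s, during which the arm holds its last target. There are 200 camera calls.

## Working session

There is one attempt and no reset: what is moved stays moved. The work goes in short steps, each a Python script; the robot and the scene stay as the last script left them, time stands still between calls to the robot, and variables do not carry over. Pictures are saved under pics/ and viewed, at most 10 in all, crops included, and the job is handed in when it is done.

```bash
mkdir -p pics; ls
python3 - <<'E'
from cell import *
import cv2,numpy as np
for n in("top","side"):
    im=grab_frame(n); cv2.imwrite(f"pics/{n}0.png",im[:,:,::-1])
    for q in("red_knob","red_plug","red_bath","tray","blue_plug"):
        print(n,q,[(np.round(d["pixel"]).tolist(),round(d["conf"],2)) for d in find_in(q,n)])
    c=camera_info(n); print({k:np.round(v,3).tolist() for k,v in c.items()})
print(observe()["time"],observe()["tool_rot"])
E
```

```text
pics
top red_knob [([228.0, 238.0], 0.93)]
top red_plug [([227.0, 234.0], 0.64)]
top red_bath [([214.0, 183.0], 0.84)]
top tray [([405.0, 328.0], 0.92), ([248.0, 336.0], 0.79)]
top blue_plug [([407.0, 246.0], 0.64)]
{'fx': 592.138, 'fy': 592.138, 'cx': 331.576, 'cy': 238.585, 'dist': [-0.083, 0.0, 0.0, 0.0, 0.0], 'extrinsics': [[0.025, -1.0, 0.006, -0.037], [-0.986, -0.026, -0.167, 0.606], [0.167, -0.002, -0.986, 1.066], [0.0, 0.0, 0.0, 1.0]]}
side red_knob [([274.0, 302.0], 0.67)]
side red_plug [([272.0, 303.0], 0.74)]
side red_bath [([215.0, 306.0], 0.61), ([375.0, 332.0], 0.51)]
side tray [([373.0, 329.0], 0.78), ([377.0, 254.0], 0.77)]
side blue_plug [([314.0, 225.0], 0.66)]
{'fx': 532.115, 'fy': 532.115, 'cx': 317.838, 'cy': 240.538, 'dist': [-0.016, 0.0, 0.0, 0.0, 0.0], 'extrinsics': [[-0.982, -0.189, 0.004, 0.549], [-0.087, 0.433, -0.897, 0.148], [0.168, -0.881, -0.441, 1.019], [0.0, 0.0, 0.0, 1.0]]}
0.6 [3.11374213e+00 4.16242207e-01 7.04530301e-05]
```

View pics/top0.png

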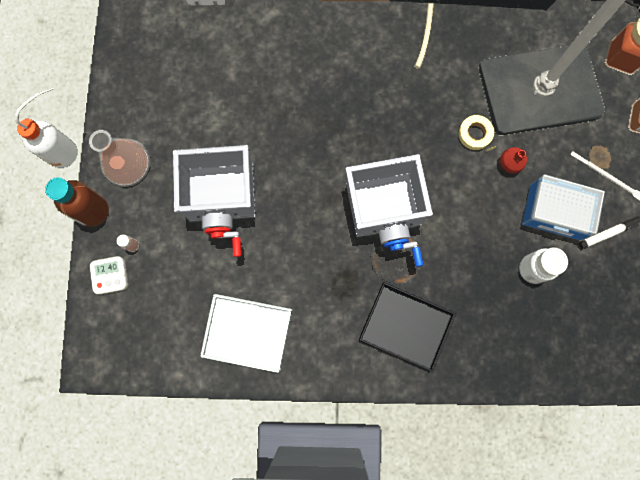

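View pics/side0.png

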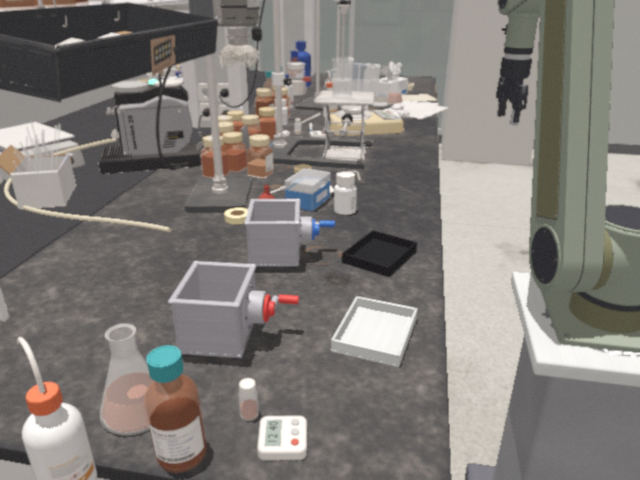

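The top view shows these candidates:
- **Red plug:** the knob is at (237,245) with its flange at (218,230), in the left bath (214,183). The only similar thing is the blue plug at (400,245). The red bottle at (513,160) is clutter.
- **Tray:** the light tray at (248,334) looks like aluminium. The look-alike at (406,328) is black.

I choose the left bath and the light tray, and will check both up close with the wrist camera.

```bash
cat > h.py <<'E'
from cell import *
import cv2,numpy as np
from scipy.spatial.transform import Rotation as R
from scipy.optimize import least_squares
def ray(c,px):
    K=np.array([[c["fx"],0,c["cx"]],[0,c["fy"],c["cy"]],[0,0,1]])
    u=cv2.undistortPoints(np.array([[px]],float),K,np.array(c["dist"]))[0,0]
    E=np.array(c["extrinsics"]);return -E[:3,:3].T@E[:3,3],E[:3,:3].T@np.array([u[0],u[1],1])
def onz(c,px,z):
    o,d=ray(c,px);return o+d*(z-o[2])/d[2]
def proj(c,P):
    K=np.array([[c["fx"],0,c["cx"]],[0,c["fy"],c["cy"]],[0,0,1]]);E=np.array(c["extrinsics"])
    return cv2.projectPoints(np.atleast_2d(P).astype(float),cv2.Rodrigues(E[:3,:3])[0],E[:3,3],K,np.array(c["dist"]))[0][:,0]
def down(phi):  # tool z down, tool y at world heading phi
    y=np.array([np.cos(phi),np.sin(phi),0]);z=np.array([0,0,-1.])
    return R.from_matrix(np.c_[np.cross(y,z),y,z]).as_rotvec()
E
python3 - <<'E'
from h import *
c=camera_info("top")
for n,p,z in(("knob",(237,245),.07),("flange",(218,230),.08),("b1",(173,149),.117),("b2",(250,146),.117),("b3",(254,209),.117),("b4",(176,217),.117),("t1",(216,296),.025),("t2",(291,305),.025),("t3",(279,371),.025),("t4",(202,357),.025)):
    print(n,onz(c,p,z).round(3))
o=observe();w=camera_info("wrist");E=np.array(w["extrinsics"])
C=-E[:3,:3].T@E[:3,3];Rt=R.from_rotvec(o["tool_rot"]).as_matrix()
print("cam in tool",Rt.T@(C-o["ee_pos"]),(Rt.T@E[:3,:3].T).round(2),w["fx"])
for phi in(1.57,-1.57): print(inverse_kinematics([.4,.15,.33],down(phi)))
E
```

```text
knob [0.587 0.153 0.07 ]
flange [0.612 0.188 0.08 ]
b1 [0.754 0.273 0.117]
b2 [0.763 0.131 0.117]
b3 [0.645 0.118 0.117]
b4 [0.627 0.258 0.117]
t1 [0.494 0.195 0.025]
t2 [0.481 0.052 0.025]
t3 [0.358 0.07  0.025]
t4 [0.379 0.216 0.025]
cam in tool [ 0.08208491 -0.00026446 -0.12641081] [[-0.   -0.95 -0.32]
 [ 1.   -0.    0.  ]
 [-0.   -0.32  0.95]] 430.7413470987493
[ 3.31847954e-01  3.63895776e-02  1.71677347e+00 -4.44089210e-16
  1.38842961e+00 -1.23815205e+00]
[ 3.31847954e-01  3.63895776e-02  1.71677347e+00 -4.44089210e-16
  1.38842961e+00  1.90184795e+00]
```

Run:
```python
from h import *
import json
goto([.5,.16,.33],down(1.57+.1))
c=camera_info("wrist"); im=grab_frame("wrist"); cv2.imwrite("pics/w1.png",im[:,:,::-1])
json.dump({k:np.array(v).tolist() for k,v in c.items()},open("w1.json","w"))
for q in("red_knob","red_plug","red_bath","tray"):
    print(q,[(np.round(d["pixel"],1).tolist(),round(d["conf"],2)) for d in find_in(q,"wrist")])
```

```text
red_knob [([328.1, 293.8], 0.77)]
red_plug [([326.3, 290.2], 0.91)]
red_bath [([338.4, 380.1], 0.73)]
tray [([39.6, 100.2], 0.92), ([303.3, 94.3], 0.86)]
```

View pics/w1.png

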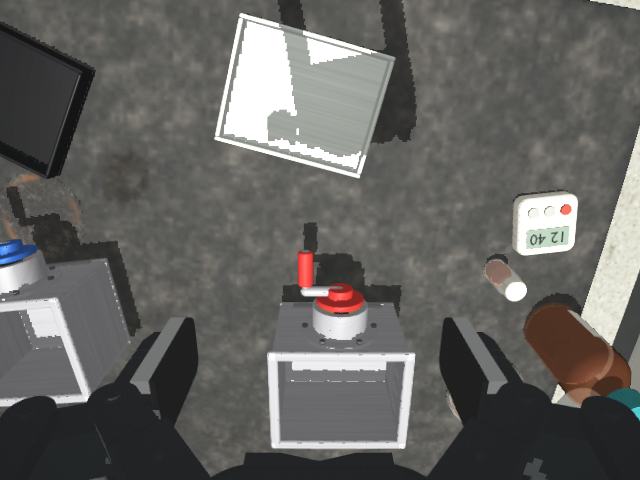

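Run:
```python
from h import *
import json
w=json.load(open("w1.json"));t=camera_info("top")
B=np.array([(-.055,-.065,.117),(-.055,.065,.117),(.055,.065,.117),(.055,-.065,.117),(-.121,-.034,.07),(-.091,0,.07)])
T=np.array([(-.06,-.075,.025),(-.06,.075,.025),(.06,.075,.025),(.06,-.075,.025)])
tf=lambda p,P:np.c_[P[:,:2]@np.array([[np.cos(p[2]),np.sin(p[2])],[-np.sin(p[2]),np.cos(p[2])]])+p[:2],P[:,2]]
uw=np.array([(268,352),(414,352),(407,448),(272,448),(306,268)]);ut=np.array([(254,209),(176,217),(173,149),(250,146),(237,245)])
for nm,f in(("both",lambda p:np.r_[(proj(w,tf(p,B[:5]))-uw).ravel(),(proj(t,tf(p,B[:5]))-ut).ravel()]),("wrist",lambda p:(proj(w,tf(p,B[:5]))-uw).ravel())):
    s=least_squares(f,[.7,.19,.1],loss="soft_l1");print(nm,s.x.round(4),f(s.x).round(1)); print("knob",tf(s.x,B)[4].round(4))
print("knob px z=.07",onz(w,(306,268),.07).round(4), "ends",onz(w,(305.5,251),.0745).round(4),onz(w,(306,286),.0745).round(4))
# tray corners wrist, image: near robot = top ; left=-y
ub=np.array([(240,14),(395,59),(360,177),(216,138)])
P=np.array([onz(w,u,.025) for u in ub]);print(P.round(3),P.mean(0).round(4))
g=lambda p:(proj(w,tf(p,T))-np.array([(240,14),(395,59),(360,177),(216,138)])).ravel()
s=least_squares(g,[.43,.13,-.13]);print("tray",s.x.round(4),g(s.x).round(1))
```

```text
both [0.7001 0.199  0.0902] [ 1.8  1.4 -3.5  2.1 -5.9 -2.6  1.5 -3.  -1.3 -0.2 -6.  -3.3 -0.1 -6.6
  1.9  2.7 -4.4  1.1 -0.9  2.2]
knob [0.5827 0.1542 0.07  ]
wrist [0.6995 0.2009 0.0974] [ 3.6  1.5 -1.7  1.3 -3.4 -3.3  3.9 -2.9 -0.1 -0.3]
knob [0.5824 0.1553 0.07  ]
knob px z=.07 [0.5827 0.1555 0.07  ] ends [0.5635 0.1534 0.0745] [0.5998 0.1571 0.0745]
[[0.357 0.073 0.025]
 [0.382 0.22  0.025]
 [0.497 0.202 0.025]
 [0.472 0.055 0.025]] [0.427  0.1375 0.025 ]
tray [ 0.4273  0.1374 -0.1657] [ 0.3 -1.3  1.3 -1.6 -0.2  1.6 -1.4  1.9]
```

```bash
cat >> h.py <<'E'
yaw=.097; cx,sx=np.cos(yaw),np.sin(yaw)
bx=np.array([cx,sx,0]);by=np.array([-sx,cx,0]);bz=np.array([0,0,1.])
knob=np.array([.5825,.1555,.07])
def st(tag=""):
    o=observe();f=np.array(o["ft_force"]);print(tag,"t",round(o["time"],2),"p",np.round(o["ee_pos"],4),"f bath",np.round([f@bx,f@by,f[2]],1),"w",round(o["gripper_width"],4));return o
E
python3 - <<'E'
from h import *
p=knob-.003*bx-.002*bz
st();goto(p+[0,0,.09],down(np.pi/2+yaw));st("above")
movel(p,velocity=.1);st("down")
c=camera_info("wrist");im=grab_frame("wrist");cv2.imwrite("pics/w2.png",im[:,:,::-1])
print(proj(c,[knob,knob-.018*bx,knob+.018*bx]).round())
E
```

```text
t 3.67 p [0.5001 0.1596 0.33  ] f bath [ 1.  -0.1 -0.7] w 0.0854
above t 4.45 p [0.5801 0.1554 0.1591] f bath [ 1.  -0.1  0.4] w 0.0856
down t 5.5 p [0.5801 0.1554 0.0688] f bath [-0.3 -0.9  0.5] w 0.0856
[[317. 353.]
 [317. 306.]
 [318. 396.]]
```

View pics/w2.png

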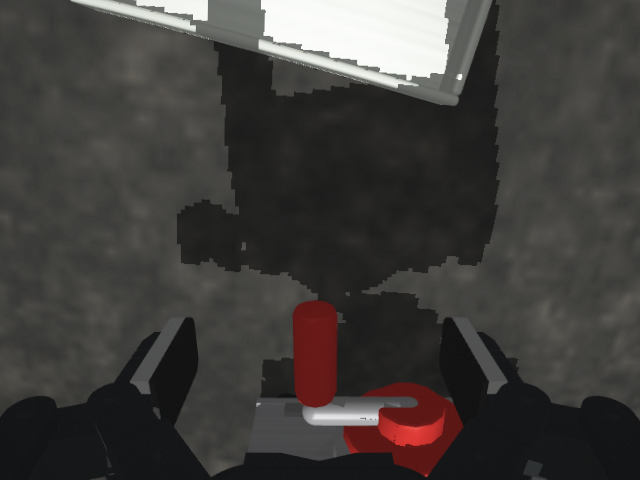

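The knob sits centred between the pads at (315,353), against a predicted (317,353), with its front end at about (314,305). The grasp is good, so I'll close and check the forces.

Run:
```python
from h import *
gripper_close(50);o=st("closed")
p0=np.array(o["ee_pos"]); r=.034; corr=np.zeros(3)
np.save("p0.npy",p0)
for a in range(6,93,6):
    th=np.radians(a)
    rad=np.array(-np.cos(th)*by+np.sin(th)*bz)
    movel(p0+r*(1-np.cos(th))*by+r*np.sin(th)*bz-.006*a/90*bx,velocity=.03)
    o=st(a);f=np.array(o["ft_force"])
    if np.linalg.norm(f)>45: print("stop");break
```

```text
closed t 6.2 p [0.5796 0.1551 0.068 ] f bath [ 0.1 -0.9 -0.4] w 0.0132
6 t 6.47 p [0.5793 0.1552 0.0718] f bath [-0.2 -0.8  0.6] w 0.0134
12 t 6.73 p [0.5788 0.1558 0.0753] f bath [ 0.5 -0.7 -0.2] w 0.0131
18 t 7.0 p [0.5782 0.1566 0.0787] f bath [-0.  -0.4  0.4] w 0.0129
24 t 7.27 p [0.5777 0.1578 0.082 ] f bath [-0.  -1.6 -0.2] w 0.0136
30 t 7.53 p [0.5771 0.1594 0.0852] f bath [-0.6 -2.7  0.8] w 0.013
36 t 7.8 p [0.5765 0.1613 0.0882] f bath [-0.4 -3.2  2.4] w 0.0135
42 t 8.07 p [0.5759 0.1635 0.091 ] f bath [-1.5 -4.2  2.3] w 0.0131
48 t 8.33 p [0.5752 0.1659 0.0935] f bath [-1.3 -4.   2.6] w 0.013
54 t 8.6 p [0.5744 0.1686 0.0957] f bath [-1.5 -4.5  4. ] w 0.0135
60 t 8.87 p [0.5737 0.1715 0.0976] f bath [-2.2 -5.1  4.6] w 0.0132
66 t 9.13 p [0.5728 0.1747 0.0993] f bath [-2.8 -3.7  5.3] w 0.0131
72 t 9.4 p [0.5721 0.1782 0.1007] f bath [-3.7 -3.9  5.9] w 0.0135
78 t 9.67 p [0.5713 0.1818 0.1016] f bath [-2.9 -2.8  5.2] w 0.0132
84 t 9.93 p [0.5706 0.1855 0.1021] f bath [-3.3 -1.9  5.5] w 0.0131
90 t 10.2 p [0.57   0.1889 0.1017] f bath [-1.7  0.4  2.6] w 0.0133
```

Run:
```python
from h import *
sleep(.2);o=st("before");im=grab_frame("wrist");p=np.array(o["ee_pos"])
for d in(.01,.02,.03,.045,.06):
    movel(p-d*bx,velocity=.05);o=st(d)
    if np.linalg.norm(o["ft_force"])>45: print("stop");break
im2=grab_frame("wrist");cv2.imwrite("pics/w3.png",np.hstack([cv2.resize(i,(400,300)) for i in(im,im2)])[:,:,::-1])
```

```text
before t 10.4 p [0.57   0.1885 0.1017] f bath [-2.   0.3  2. ] w 0.0133
0.01 t 10.81 p [0.5598 0.1875 0.1017] f bath [-0.6  0.2  0.9] w 0.0135
0.02 t 11.16 p [0.5496 0.1865 0.1015] f bath [-0.3  0.5 -1.4] w 0.0132
0.03 t 11.51 p [0.5398 0.1856 0.1018] f bath [ 0.4 -0.7 -1.6] w 0.0134
0.045 t 11.96 p [0.5251 0.1842 0.1019] f bath [-0.8  0.4 -1.4] w 0.0134
0.06 t 12.41 p [0.5101 0.1828 0.1018] f bath [ 0.5 -0.2  0.3] w 0.0133
```

View pics/w3.png

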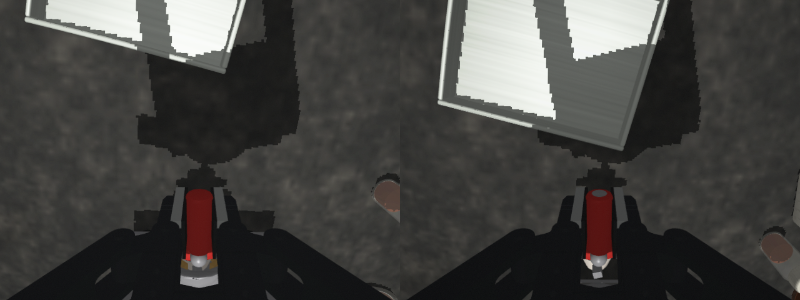

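Both halves show the red knob firmly held between the pads, at (200,225) and (600,225). The plug is drawn out and hanging with the knob upmost. Next I carry it to the tray.

Run:
```python
from h import *
ty=-.1657;tx=np.array([np.cos(ty),np.sin(ty),0]);tyv=np.array([-np.sin(ty),np.cos(ty),0]);C=np.array([.4273,.1374,0])
T=lambda x,y,z:C+(x-.003)*tx+y*tyv+z*bz
p=np.array(observe()["ee_pos"]);rv=down(np.pi/2+ty)
movel(p+[0,0,.035],velocity=.12);movel(T(-.02,.025,.135),rv,velocity=.12);st("over")
movel(T(-.02,.025,.075),velocity=.08);sleep(.3);o=st("low");f0=np.array(o["ft_force"])
z=.075
while z>.054:
    z-=.002;movel(T(-.02,.025,z),velocity=.03);o=st(round(z,3))
    if o["ft_force"][2]-f0[2]>4: break
cv2.imwrite("pics/s4.png",cv2.resize(grab_frame("side")[200:400,250:500],(750,600))[:,:,::-1])
print("z",z)
```

```text
over t 13.91 p [0.4095 0.1661 0.135 ] f bath [ 0.   0.3 -0.9] w 0.0134
low t 15.11 p [0.4089 0.1659 0.0753] f bath [ 0.3  0.3 -0.3] w 0.0133
0.073 t 15.36 p [0.4086 0.1658 0.0729] f bath [-0.4  0.6 -0.6] w 0.0131
0.071 t 15.61 p [0.4086 0.1658 0.0708] f bath [-1.1 -1.3 -1.2] w 0.0136
0.069 t 15.86 p [0.4087 0.1658 0.0689] f bath [-0.9  0.3 -0. ] w 0.0133
0.067 t 16.11 p [0.4086 0.1658 0.0669] f bath [-0.4 -0.8 -1.4] w 0.0131
0.065 t 16.36 p [0.4086 0.1658 0.0649] f bath [-0.3 -0.3 -1.4] w 0.0132
0.063 t 16.61 p [0.4086 0.1658 0.0629] f bath [-0.3 -0.2 -0.3] w 0.0136
0.061 t 16.86 p [0.4094 0.1661 0.0614] f bath [-1.6 -0.2  4.8] w 0.0131
z 0.060999999999999985
```

View pics/s4.png

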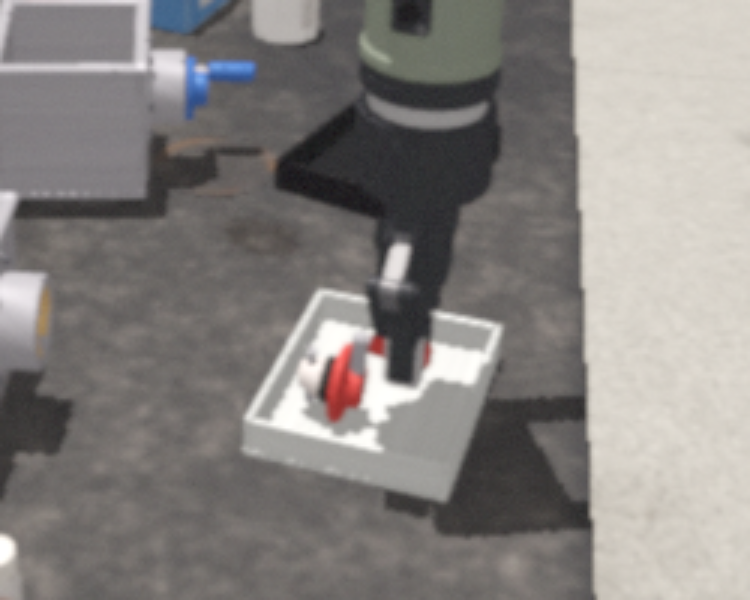

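The flange (345,385 in the crop) stands on the tray floor, inside the walls. Now I roll the knob down sideways, release it and retreat.

Run:
```python
from h import *
ty=-.1657;tx=np.array([np.cos(ty),np.sin(ty),0]);tyv=np.array([-np.sin(ty),np.cos(ty),0])
p=np.array(observe()["ee_pos"])+.0005*bz
for a in range(10,81,10):
    t=np.radians(a);movel(p-.036*np.sin(t)*tyv-.034*(1-np.cos(t))*bz,velocity=.04);o=st(a)
    if np.linalg.norm(o["ft_force"])>25: print("stop");break
sleep(.2);open_jaws();sleep(.3);o=st("open")
movel(np.array(o["ee_pos"])+[0,0,.12],velocity=.1);sleep(.5);st("up")
w=grab_frame("wrist");s=grab_frame("side")
cv2.imwrite("pics/f5.png",np.hstack([cv2.resize(w,(400,300)),cv2.resize(s[180:400,220:510],(400,300))])[:,:,::-1])
```

```text
10 t 17.21 p [0.4083 0.1596 0.0615] f bath [-1.1  0.9  3.3] w 0.0133
20 t 17.52 p [0.4072 0.1537 0.0602] f bath [-1.9 -1.3  9. ] w 0.0137
30 t 17.82 p [0.4063 0.148  0.0576] f bath [-1.4 -0.7  7.2] w 0.0134
40 t 18.12 p [0.406  0.1429 0.0543] f bath [-1.6 -1.   7.2] w 0.0134
50 t 18.43 p [0.4046 0.1386 0.0496] f bath [ 0.1 -1.   1.2] w 0.013
60 t 18.73 p [0.4036 0.1352 0.0444] f bath [-0.6  0.3 -0.6] w 0.0132
70 t 19.02 p [0.4034 0.1326 0.0392] f bath [0.1 0.3 0.4] w 0.0132
80 t 19.32 p [0.4033 0.131  0.0335] f bath [-0.5 -0.7 -0.4] w 0.0132
open t 20.52 p [0.4035 0.1311 0.0338] f bath [-0.6  1.1 -0.2] w 0.0852
up t 22.37 p [0.4035 0.1311 0.1538] f bath [-0.  -0.6  0.3] w 0.0851
```

View pics/f5.png

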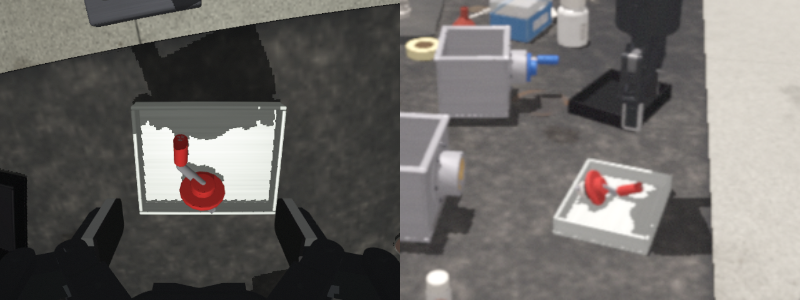

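Run:
```python
from h import *
c=camera_info("wrist");im=grab_frame("wrist");t=camera_info("top");it=grab_frame("top");s=camera_info("side");js=grab_frame("side")
ty=-.1657;M=np.array([[np.cos(ty),np.sin(ty)],[-np.sin(ty),np.cos(ty)]])
cv2.imwrite("pics/f6.png",np.hstack([cv2.resize(im[150:350,200:470],(400,300)),cv2.resize(js[285:375,320:440],(400,300))])[:,:,::-1])
for z in(.02,.035,.05): print(z,[ (M@(onz(c,u,z)[:2]-[.4273,.1374])).round(3) for u in((325,304),(325,336),(290,225))])
```

```text
0.02 [array([ 0.032, -0.006]), array([ 0.057, -0.005]), array([-0.024, -0.028])]
0.035 [array([ 0.024, -0.006]), array([ 0.048, -0.006]), array([-0.028, -0.027])]
0.05 [array([ 0.016, -0.006]), array([ 0.038, -0.006]), array([-0.033, -0.026])]
```

View pics/f6.png

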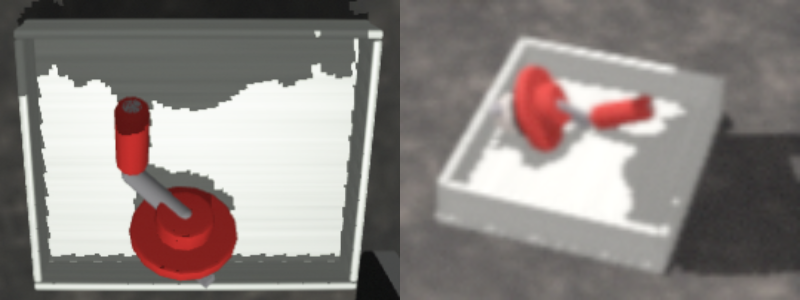

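The plug rests well inside the tray. Its flange centre is at about tray (0.03, -0.006) and the knob at about (-0.025, -0.028). The gripper is clear.

```bash
python3 -c "
from cell import *
print(finish_job())"
```

```text
the job is handed in; nothing more can be done
None
```

The red plug was unscrewed, drawn out and laid in the aluminium tray, the blue plug was left alone, and the job is handed in after about 23 s of the 45 s; the handing-in call returned no verdict.

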